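Unlock a cuvette carrier with the dock's pedal and lift it out level

ROBOT

A 6-joint arm with a two-finger parallel gripper is mounted at the origin on the work surface. World frame = base frame: x ahead of the robot, y to its left, z up, the work surface at z = 0. Lengths are in m, angles in degrees, forces in N, time in s.
With the tool pointing down it reaches from about 0.4 to 0.825 m from the base axis. Payload 7 kg.
Tool frame: the origin (TCP) lies between the finger pads; the fingertips stand 19 mm ahead of it and the grasp point (between the pads) is the TCP; x points along the fingers, y is the direction in which the jaws open and shut, and the axes are right-handed (so a half turn about x gives the same grasp; the last joint's range is limited). The gripper opens to 88 mm and grips with 3 to 60 N. Pads are 19 mm wide; open, the fingers measure 130 mm over their backs; the gripper's body (78 mm by 193 mm) begins 47 mm behind the grasp point.
Start: joints at [-48.466, 20.546, 0.682, 0, -70.136, -16.507], TCP at [0.286, -0.612, 0.246] pointing down, gripper open.
Joint ranges: [-176.03, 176.03], [-82.01, 121.73], [-58.28, 71.71], [-173.87, 95.51], [-174.79, -0.11], [-173.66, 173.66]. Speed limits (degrees/s): [136.94, 136.94, 172.46, 180, 180, 180].

INTERFACE

Orientations are given as [roll, pitch, yaw] about the fixed x, y, z axes, in that order (R = Rz(yaw) Ry(pitch) Rx(roll)).
In Python, from plant import r gives the robot as it stands.
- The arm moves only by the tool send_rows, never from a script. Its argument "plan" is a list of rows, each a list of 2 entries, a list of its own where there are three numbers: the shift along the tool's x, y, z scaled (see below), then the turn, a rotation vector about the tool's x, y, z scaled (see below). A call has exactly 5 rows; each row is the pose to reach, as a shift and turn from the pose measured when the call began, along the tool's axes at that moment; what a row does not reach only later rows make up. The controller multiplies each number of a shift by 0.15 m and each number of a turn by pi/4 rad. A row lasts 1/10 s, in which the tool goes at most 50 mm and 8.59 degrees, less where a joint would pass 70% of its speed; a pose out of reach is approached as far as the arm can. A call with a number of a shift or a turn outside -1 to 1 is refused whole. A call with a gripper value outside its range is refused whole. "jaw" is the opening, from -1 (shut) to 1 (fully open), so that 0 is half open, set as the call begins (left out, the last holds). The fingers move at their own pace and stop on an object; "force" is the grip in N (left out, the last holds). Time passes only in rows, so rows that repeat a pose let the fingers close, or fill a call up. It gives the time, the measured TCP pose, the force and the opening at its end, in the units of the state.
- r.get_state(): the state, without advancing time (a new reading comes with each control period).
- r.capture(name): name is "side" or "top" or "wrist"; returns a dict with "color" (480x640x3 uint8, red, green, blue), "range_z" (480x640 float32, m along the optical axis (not along the pixel's ray), 0 where there is no reading), "mtx" (3x3 intrinsics, pixels), "k1" (the pictures are not rectified: a ray, as slopes to the right and down, at radius r is drawn at 1 + k1 r^2 times it, then the intrinsics apply), "pose" (4x4, takes a point from camera to world coordinates). Camera axes: x right, y down, z forward; pixel columns grow to the right and rows downward; lengths in m; the calibration is good to about 2 mm. A picture is of the moment at which its call begins.
- r.close_job(): hands the job in, once; it reports no verdict.
Trained networks look in a picture, given as the dict that the camera call returned (one of the last four; its "shot" number tells which), for a name from the list of things; names that differ only in an ending like _2 or _b are one class to them, and where a whole thing is asked for, a point or a joint stands for the part that bears it (a point fixed in the world has none). Each returns a list of dicts, best first, with "score" (0 to 1); they miss things now and then, are a little off and sometimes report something else, mostly with a low value. They report only what shows in the picture. A call takes as long as a camera call. They do not tell look-alikes from the thing itself.
- r.find_in(picture, target): "uv" ([column, row] in pixels, amid what is visible of it).
- r.trace(picture, target): "mask" (480x640 bool, what is visible of it) and "uv" ([column, row] in pixels, amid what is visible of it).
The state is a dict: "time_s": time; "joints": joint angles; "qd": joint speeds; "joint_torque": joint torques, N m; "tcp_pos": TCP position; "eef_rot": TCP orientation; "contact_force": force on the tool from outside, world axes, zero at the start; "moment": the same for the moment, N m; "gripper_width": finger opening in m.
Only numpy, scipy, OpenCV 4.12 (cv2) and the standard library are available. Lean on these libraries where they do the work, as an engineer would, in place of code of your own. Each camera call takes 0.05 s, during which the arm holds its last target. There are 200 camera calls.

TASK

The carrier full of glass cells is bolted down in its dock: press the dock's pedal right down to its stop to draw the bolt and let the pedal spring back, then take the carrier by its handle bar, lift it up out of the dock and hold it level and still in the air above the dock, its underside about 15 cm over the bench. Finish while still holding it there; do not put it down or let it go. Keep the carrier upright all the time, and do not disturb the empty spare carrier or the other things on the bench.

Things in the scene. Friction and masses are not known exactly. Their poses are not given: they have to be found in the camera images.
- dock: the dock: grey steel fixture fixed to the bench. Origin: on the bench surface under the centre of the carrier's seat; z up; y points from the pedal to the seat. Deck 130 mm (x), y -75 to 50 mm, top 12 mm high; low locators (10 mm) 2 mm off the carrier's ends and back. Bolt and linkage stand at y -45 to -115 mm, up to 70 mm high; pedal beyond, to y -225 mm
- carrier: the carrier, seated on the dock's deck with the dock's heading: aluminium foot 110 (x) x 60 (y) x 8 mm with an ear on its -y side (to y -45 mm), black block up to 38 mm, eight square glass cells with white caps up to 63 mm (all fixed in it), over them a handle bar along x. 0.3 to 0.56 kg, centre of mass under the bar's middle. Origin: centre of its underside
- carrier_handle (a point): centre of the carrier's flat-sided handle bar, 105 mm above its underside. The bar is 12 mm thick (y), 14 mm high, 92 mm long along x, 80 mm of it free between two end posts; 35 mm of free air beneath it
- pedal_pad (a point): point in the middle of the top of the pedal's black rubber tread, moving with it. At rest: dock x 0, y -182 mm, 68 mm above the bench, tread sloping up away from the seat by 0.40 rad. At the stop: y -192 mm, 32 mm above the bench, tread nearly flat. Tread 64 mm (dock x) by 58 mm
- pedal (a joint): angle of the release pedal: 0 at rest (up), 0.35 rad at its stop. Hinge along the dock's x axis at dock y -85 mm, 20 mm above the bench. A spring brings it back up; about 6 N on the middle of the tread hold it at the stop
- bolt (a joint): how far the bolt is drawn, m: 0 to 0.002 at the start (locked, its tongue over the carrier's ear by 8 to 10 mm); a full press of the pedal draws it to about 0.016, and friction keeps it there when the pedal springs back. From 0.012 the carrier is free to be lifted
- bolt_tip (a point): end of the steel bolt's tongue, which lies over the carrier's ear when locked (26 mm above the bench)
- spare_carrier: bystander: the spare carrier, same shape as the task's carrier but empty (no cells in its block), standing free on the bench near the dock; 110 x 75 x 112 mm. Origin: centre of its underside
- white_bottle: bystander: white plastic jar, 56 mm diameter, 85 mm high, just beyond the dock. Origin: centre of its underside
- vial: bystander: small clear glass vial, 26 mm diameter, 50 mm high, on the robot's side of the dock. Origin: centre of its underside
- cell_box: bystander: flat grey and white plastic box, 122 x 82 x 42 mm, on the right of the bench. Origin: centre of its underside
- beaker: bystander: glass beaker, 70 mm diameter, 90 mm high. Origin: centre of its underside
- amber_bottle: bystander: amber glass bottle, 70 mm diameter, 140 mm high. Origin: centre of its underside
- mouse: bystander: grey computer mouse, 100 x 58 x 32 mm, on the right of the bench. Origin: centre of its underside
Mind the look-alikes: they are no part of the job. Leave any pink or turquoise look-alike of the carrier alone.

How it is judged:
By the outcome, as a careful person would: the job done as asked, in the order asked, and still so for the second after the job is handed in, while the arm keeps its last pose, push and grip.
It also fails if it takes over 48 s, if anything falls off the work surface, if the arm or the gripper's body presses on something with over 40 N, if the wrist force passes 120 N, or if a joint passes its speed limit or range.

## Working session

There is one attempt and no reset: what is moved stays moved. The work goes in short steps, Python scripts to look and compute and a tool call to move; the robot and the scene stay as the last step left them, time stands still between calls to the robot, and variables do not carry over. Pictures are saved under pics/ and viewed, about 8 in all and at most 12, crops included, and the job is handed in when it is done.

Besides the shell and the picture viewer there is one more tool, called after "Call:" as name(argument=value, ...) on one line, values as JSON. send_rows: Moves the arm, as the interface text tells. Its arguments: {"type":"object","properties":{"plan":{"type":"array"},"jaw":{"type":"number"},"force":{"type":"number"}},"required":["plan"]}

```bash
mkdir -p pics; ls; cat > h.py <<'E'
import numpy as np,cv2
from plant import r
def w(p,u,v,z=None,rng=None):
    "pixel->world, at depth or on plane z"
    M=p["mtx"];k=p["k1"]
    d=np.array([(u-M[0,2])/M[0,0],(v-M[1,2])/M[1,1]]);s=d.copy()
    for _ in range(20): s=d/(1+k*(s@s))
    ray=np.array([*s,1.]);P=np.array(p["pose"])
    if z is not None:
        a=P[:3,:3]@ray; return P[:3,3]+a*(z-P[2,3])/a[2]
    if rng is None: rng=p["range_z"][int(round(v)),int(round(u))]
    return P[:3,:3]@(ray*rng)+P[:3,3]
def cloud(p,mask):
    vs,us=np.nonzero(mask&(p["range_z"]>0))
    return np.array([w(p,u,v) for u,v in zip(us,vs)])
E
python3 - <<'E'
from h import *
np.set_printoptions(precision=4,suppress=True)
print(r.get_state())
for n in ["top","side"]:
    p=r.capture(n); cv2.imwrite(f"pics/{n}0.png",p["color"][...,::-1]); np.savez(f"{n}0.npz",**p)
    print(n,p["pose"],p["mtx"],p["k1"])
    for t in ["dock","carrier","carrier_handle","pedal_pad","bolt_tip","spare_carrier","vial","white_bottle"]:
        for f in r.find_in(p,t)[:4]:
            u,v=f["uv"]; print(t,np.round([u,v]),round(f["score"],2),w(p,u,v))
E
```

```text
pics
{'time_s': 0.0, 'joints': array([-48.4658,  20.5901,   0.6339,  -0.021 , -70.1373, -16.507 ]), 'qd': array([ 0.1147,  0.0268, -0.0125, -0.0412,  0.1019, -0.0026]), 'joint_torque': array([  0.0002, -58.2723,  29.3053,   6.9971,   0.0068,  -0.0001]), 'tcp_pos': array([ 0.2853, -0.6112,  0.2446]), 'eef_rot': array([ 94.5901,  89.9045, 119.6102]), 'contact_force': array([ 0.2144, -0.2481, -0.0607]), 'moment': array([-0.0474,  0.003 , -0.0089]), 'gripper_width': 0.08760867856062665}
top [[-0.0181 -0.9844  0.1749  0.3815]
 [-0.9997  0.0149 -0.0198  0.0533]
 [ 0.0169 -0.1752 -0.9844  1.1795]
 [ 0.      0.      0.      1.    ]] [[479.1991   0.     311.1618]
 [  0.     479.1991 240.2019]
 [  0.       0.       1.    ]] -0.08789979567663765
dock [305. 256.] 0.73 [0.5459 0.0465 0.0338]
dock [486. 213.] 0.22 [ 0.6448 -0.4041  0.0412]
carrier [258. 267.] 0.67 [0.5104 0.1502 0.1216]
carrier [242. 334.] 0.59 [0.3639 0.1963 0.0401]
carrier [203. 201.] 0.57 [0.6776 0.2884 0.0666]
carrier_handle [258. 262.] 0.96 [0.5305 0.157  0.0526]
carrier_handle [240. 335.] 0.62 [0.3632 0.1915 0.1126]
carrier_
[... 529 characters left out ...]
.     321.2144]
 [  0.     447.927  247.4157]
 [  0.       0.       1.    ]] -0.09554546373305814
dock [330. 271.] 0.93 [0.5456 0.0104 0.005 ]
dock [309. 287.] 0.62 [0.5204 0.1769 0.0608]
carrier [311. 285.] 0.96 [0.514  0.1791 0.0702]
carrier [366. 317.] 0.63 [0.3503 0.2227 0.0595]
carrier [225. 302.] 0.61 [0.6688 0.3228 0.0601]
carrier_handle [310. 286.] 0.71 [0.5159 0.1788 0.0658]
carrier_handle [230. 305.] 0.68 [0.6584 0.3202 0.0527]
carrier_handle [366. 320.] 0.58 [0.3511 0.218  0.0469]
pedal_pad [327. 246.] 0.88 [ 0.5689 -0.0185  0.0672]
spare_carrier [276. 332.] 0.89 [0.5182 0.3375 0.0371]
vial [356. 288.] 0.7 [0.4318 0.089  0.0294]
white_bottle [265. 264.] 0.78 [0.6834 0.1292 0.0541]
```

```bash
python3 - <<'E'
import cv2
a=cv2.imread("pics/top0.png")[140:380,60:380]; cv2.imwrite("pics/topc.png",cv2.resize(a,None,fx=2.5,fy=2.5,interpolation=2))
b=cv2.imread("pics/side0.png")[200:410,180:460]; cv2.imwrite("pics/sidec.png",cv2.resize(b,None,fx=2.8,fy=2.8,interpolation=2))
E
```

```text
(no output)
```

View pics/topc.png

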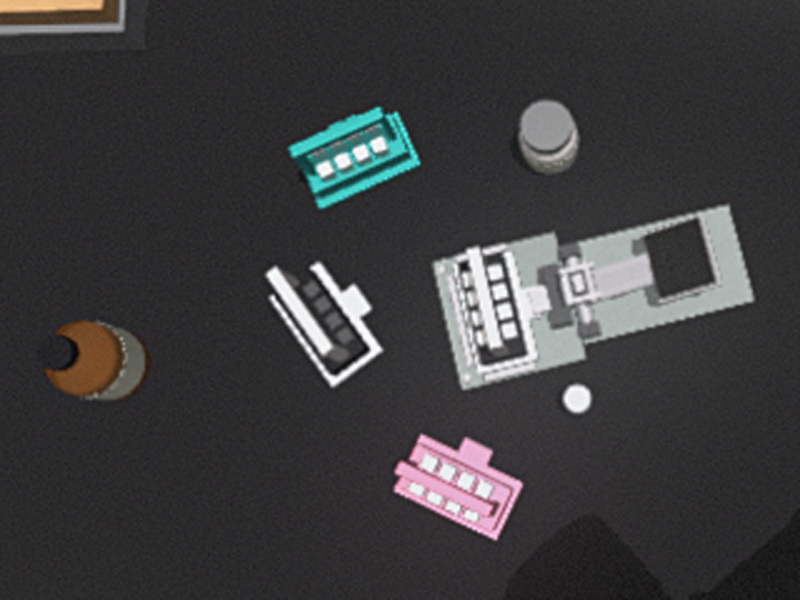

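View pics/sidec.png

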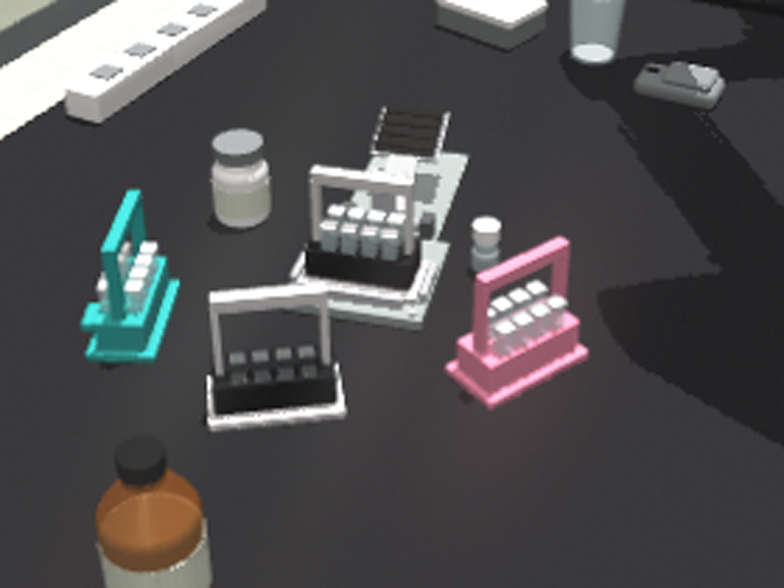

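The carrier in the dock is at top (256,264), with white cells. The spare is the empty one at (190,270). The pink one is at (243,335), the turquoise at (202,202), and the pedal tread at about (333,243). Next I'll measure the bar and the tread from depth.

```bash
python3 - <<'E'
from h import *
np.set_printoptions(precision=4,suppress=True)
for n,(u0,u1,v0,v1) in dict(top=(225,375,215,300),side=(270,360,230,320)).items():
    p=dict(np.load(f"{n}0.npz"))
    m=np.zeros((480,640),bool); m[v0:v1,u0:u1]=1
    c=cloud(p,m)
    # bar
    b=c[(c[:,2]>.110)&(c[:,2]<.135)&(abs(c[:,0]-.52)<.08)&(abs(c[:,1]-.15)<.07)]
    if len(b)>10:
        (x,y),(l,h),a=cv2.minAreaRect(b[:,:2].astype(np.float32)); d=np.linalg.svd(b[:,:2]-b[:,:2].mean(0))[2][0]
        print(n,"bar",len(b),x,y,l,h,a,"z",np.percentile(b[:,2],[5,50,95]),"dir",np.degrees(np.arctan2(d[1],d[0])),b.mean(0))
    # dark tread
    g=p["color"].max(2); cc=cloud(p,m&(g<75)); 
    t=cc[(cc[:,2]>.045)&(cc[:,2]<.1)&(cc[:,1]<.04)]
    if len(t)>10:
        R=cv2.minAreaRect(t[:,:2].astype(np.float32)); nn=np.linalg.svd(t-t.mean(0))[2][2]
        print(n,"tread",len(t),R,t.mean(0),nn)
    # deck / dock plate
    k=c[(c[:,2]>.004)&(c[:,2]<.022)]
    print(n,"low",len(k),cv2.minAreaRect(k[:,:2].astype(np.float32)))
    p0=p
    print("tread corners side-ish", [w(p,*q,z=.068) for q in ([(334,243)] if n=="top" else [(327,246)])])
E
```

```text
top bar 237 0.5289270877838135 0.16097988188266754 0.09208448976278305 0.012546109966933727 13.026372909545898 z [0.1203 0.1241 0.1273] dir -166.79915338213846 [0.5285 0.1606 0.1239]
top tread 577 ((0.5714155435562134, -0.015401862561702728), (0.06156840920448303, 0.05144718661904335), 13.449646949768066) [ 0.5713 -0.0159  0.0695] [ 0.0855 -0.3821 -0.9201]
top low 3085 ((0.5500367283821106, 0.059236884117126465), (0.3732716739177704, 0.21061579883098602), 89.0611801147461)
tread corners side-ish [array([ 0.5715, -0.0228,  0.068 ])]
side bar 243 0.527778148651123 0.16270214319229126 0.09313765168190002 0.01756669022142887 12.144481658935547 z [0.1113 0.12   0.124 ] dir -166.90451209116983 [0.5261 0.1648 0.1188]
side tread 338 ((0.5699443817138672, -0.01581939309835434), (0.06110507622361183, 0.06087140366435051), 11.523852348327637) [ 0.5699 -0.0145  0.0671] [ 0.0851 -0.3824 -0.9201]
side low 1110 ((0.5603921413421631, 0.08732709288597107), (0.2302481234073639, 0.2965441942214966), 33.35740661621094)
tread corners side-ish [array([ 0.567 , -0.0161,  0.068 ])]
```

Bar centre (0.5285, 0.161) and heading 13.1° predict the pedal pad at (0.570, -0.016). The measured pad is at (0.571, -0.016), so the two agree. Next is a helper to convert targets into move numbers.

```bash
cat >> h.py <<'E'
from scipy.spatial.transform import Rotation as Ro
YAW=13.1; SEAT=np.array([.5285,.161])
def dock(x,y,z):
    c,s=np.cos(np.radians(YAW)),np.sin(np.radians(YAW)); return np.array([SEAT[0]+c*x-s*y,SEAT[1]+s*x+c*y,z])
def go(pos,yaw):
    "numbers for a move to pos, tool down, tool y along world heading yaw"
    s=r.get_state(); R=Ro.from_euler("xyz",s["eef_rot"],degrees=True)
    cur=np.degrees(np.arctan2(*R.as_matrix()[1::-1,1]))
    yaw=min([yaw,yaw+180,yaw-180],key=lambda a:abs((a-cur+180)%360-180))
    y=np.array([np.cos(np.radians(yaw)),np.sin(np.radians(yaw)),0]); x=np.array([0,0,-1.])
    G=Ro.from_matrix(np.c_[x,y,np.cross(x,y)])
    d=R.inv().apply(pos-s["tcp_pos"])/.15; t=(R.inv()*G).as_rotvec()/(np.pi/4)
    np.set_printoptions(precision=3,suppress=True)
    print("t",s["time_s"],"pos",s["tcp_pos"],"cur yaw",cur,"->",yaw,"joints",s["joints"],"F",s["contact_force"],"w",s["gripper_width"])
    print("goal",pos,"shift",d,"turn",t)
E
python3 -c "
from h import *
go(dock(0,-190,0)*0+dock(0,-.188,.20),YAW)"
```

```text
t 0.9 pos [ 0.286 -0.612  0.246] cur yaw 115.02653290531815 -> 193.1 joints [-48.467  20.546   0.681   0.001 -70.136 -16.507] F [ 0.405  0.43  -0.268] w 0.08749174201169847
goal [ 0.571 -0.022  0.2  ] shift [0.304 2.756 3.388] turn [-1.735 -0.    -0.   ]
```

Call:
send_rows(plan=[[[0, 0.16, 0.2], [0, 0, 0]], [[0, 0.36, 0.45], [0, 0, 0]], [[0, 0.56, 0.7], [0, 0, 0]], [[0, 0.72, 0.9], [0, 0, 0]], [[0, 0.8, 1], [0, 0, 0]]], jaw=-1, force=20)

```text
time_s: 1.4
tcp_pos: [0.3717, -0.437, 0.2461]
eef_rot: [-36.8, 89.9, -11.6]
contact_force: [-0.2, -0.2, 0.5]
gripper_width: 0.0531
```

Call:
send_rows(plan=[[[0, 0.16, 0.2], [0, 0, 0]], [[0, 0.36, 0.45], [0, 0, 0]], [[0, 0.56, 0.7], [0, 0, 0]], [[0, 0.72, 0.9], [0, 0, 0]], [[0, 0.8, 1], [0, 0, 0]]])

```text
time_s: 1.9
tcp_pos: [0.4577, -0.2622, 0.2466]
eef_rot: [-29.4, 89.9, -4.2]
contact_force: [0.3, -0.3, -0.6]
gripper_width: 0.0131
```

Call:
send_rows(plan=[[[0, 0.16, 0.2], [0, 0, 0]], [[0, 0.36, 0.45], [0, 0, 0]], [[0, 0.56, 0.7], [0, 0, 0]], [[0, 0.72, 0.9], [0, 0, 0]], [[0, 0.8, 1], [0, 0, 0]]])

```text
time_s: 2.4
tcp_pos: [0.5433, -0.087, 0.2468]
eef_rot: [-25.4, 89.8, 0.0]
contact_force: [-0.6, -1.0, 0.0]
gripper_width: 0.0004
```

Call:
send_rows(plan=[[[0, 0.1, 0.1], [-0.19, 0, 0]], [[0.1, 0.2, 0.2], [-0.38, 0, 0]], [[0.2, 0.3, 0.3], [-0.57, 0, 0]], [[0.3, 0.34, 0.39], [-0.76, 0, 0]], [[0.3, 0.34, 0.39], [-0.9, 0, 0]]])

```text
time_s: 2.9
tcp_pos: [0.5743, -0.0145, 0.1997]
eef_rot: [-178.3, 90.0, -112.0]
contact_force: [-0.1, 0.5, -0.3]
gripper_width: 0.0003
```

```bash
python3 -c "
from h import *
go(dock(0,-.186,.13),YAW)"
```

```text
t 2.9 pos [ 0.574 -0.014  0.2  ] cur yaw 156.29569043485796 -> 193.1 joints [ 18.071  13.137 -16.038   0.02  -60.84  -41.785] F [-0.109  0.455 -0.286] w 0.00026222518377365053
goal [ 0.571 -0.02   0.13 ] shift [ 0.465  0.007 -0.044] turn [-0.818 -0.    -0.   ]
```

Call:
send_rows(plan=[[[0.1, 0, -0.01], [-0.18, 0, 0]], [[0.2, 0, -0.02], [-0.36, 0, 0]], [[0.3, 0, -0.03], [-0.54, 0, 0]], [[0.4, 0, -0.04], [-0.7, 0, 0]], [[0.465, 0.007, -0.044], [-0.82, 0, 0]]])

```text
time_s: 3.4
tcp_pos: [0.5702, -0.0203, 0.1289]
eef_rot: [102.8, 89.9, -153.7]
contact_force: [-0.5, -0.5, -0.2]
gripper_width: 0.0004
```

```bash
python3 -c "
from h import *
go(dock(0,-.187,.09),YAW);go(dock(0,-.191,.051),YAW)"
```

```text
t 3.4 pos [ 0.57  -0.02   0.129] cur yaw -166.53174088119414 -> -166.9 joints [ 17.607  16.774 -21.457   0.014 -51.841  -4.148] F [-0.515 -0.546 -0.178] w 0.0003702933099387892
goal [ 0.571 -0.021  0.09 ] shift [ 0.259 -0.003 -0.006] turn [ 0.008 -0.    -0.002]
t 3.4 pos [ 0.57  -0.02   0.129] cur yaw -166.53174088119414 -> -166.9 joints [ 17.607  16.774 -21.457   0.014 -51.841  -4.148] F [-0.515 -0.546 -0.178] w 0.0003702933099387892
goal [ 0.572 -0.025  0.051] shift [ 0.519 -0.003 -0.033] turn [ 0.008 -0.    -0.002]
```

Call:
send_rows(plan=[[[0.12, 0, 0], [0, 0, 0]], [[0.22, 0, -0.01], [0, 0, 0]], [[0.3, 0, -0.015], [0, 0, 0]], [[0.38, 0, -0.02], [0, 0, 0]], [[0.44, 0, -0.025], [0, 0, 0]]])

```text
time_s: 3.9
tcp_pos: [0.5717, -0.0243, 0.0627]
eef_rot: [159.1, 89.9, -97.4]
contact_force: [0.0, -2.5, 5.1]
gripper_width: 0.0004
```

```bash
python3 - <<'E'
from h import *
go(dock(0,-.191,.049),YAW)
p=r.capture("side"); a=p["color"][180:360,220:460,::-1]; cv2.imwrite("pics/p1.png",cv2.resize(a,None,fx=3,fy=3))
E
```

```text
t 3.9 pos [ 0.572 -0.024  0.063] cur yaw -166.51191749849434 -> 193.1 joints [ 17.185  21.502 -25.118   0.071 -43.403  -3.748] F [ 0.012 -2.543  5.142] w 0.0004405009838226543
goal [ 0.572 -0.025  0.049] shift [ 0.091  0.    -0.005] turn [ 0.009 -0.001 -0.   ]
```

View pics/p1.png

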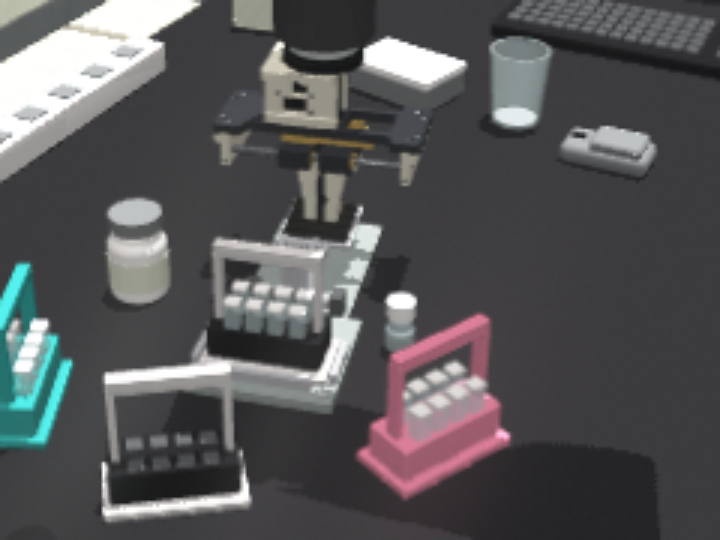

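The fingers are on the middle of the tread (about 325,215), and the force reads 5 N. I'll keep pressing to the stop.

Call:
send_rows(plan=[[[0.025, 0, 0], [0, 0, 0]], [[0.05, 0, -0.003], [0, 0, 0]], [[0.07, 0, -0.005], [0, 0, 0]], [[0.08, 0, -0.005], [0, 0, 0]], [[0.08, 0, -0.005], [0, 0, 0]]])

```text
time_s: 4.45
tcp_pos: [0.5719, -0.0255, 0.051]
eef_rot: [161.4, 89.9, -95.1]
contact_force: [-2.7, -3.9, 13.1]
gripper_width: 0.0003
```

Call:
send_rows(plan=[[[0.006, 0, 0], [0, 0, 0]], [[0.012, 0, 0], [0, 0, 0]], [[0.016, 0, 0], [0, 0, 0]], [[0.016, 0, 0], [0, 0, 0]], [[0.016, 0, 0], [0, 0, 0]]])

```text
time_s: 4.95
tcp_pos: [0.572, -0.0257, 0.0505]
eef_rot: [-172.7, 89.9, -69.1]
contact_force: [-5.4, -0.4, 18.5]
gripper_width: 0.0005
```

The pedal is at its stop: the tip is at 31.5 mm and the force is climbing stiffly. I'll release and raise the arm.

Call:
send_rows(plan=[[[-0.1, 0, 0], [0, 0, 0]], [[-0.3, 0, 0], [0, 0, 0]], [[-0.55, 0, 0], [0, 0, 0]], [[-0.8, 0, 0], [0, 0, 0]], [[-1, 0, 0], [0, 0, 0]]], jaw=-1)

```text
time_s: 5.45
tcp_pos: [0.5721, -0.0251, 0.2029]
eef_rot: [-128.8, 89.9, -25.3]
contact_force: [1.0, 0.2, 0.0]
gripper_width: 0.0004
```

```bash
python3 - <<'E'
from h import *
go(dock(0,0,.22),YAW+90)
p=r.capture("top"); a=p["color"][180:340,220:400,::-1]; cv2.imwrite("pics/p2.png",cv2.resize(a,None,fx=3.7,fy=3.7,interpolation=2))
p=r.capture("side"); 
m=np.zeros((480,640),bool); m[225:262,300:350]=1
g=p["color"].max(2); c=cloud(p,m&(g<75)); c=c[(c[:,2]>.02)&(c[:,2]<.1)]; print("tread",len(c),c.mean(0))
E
```

```text
t 5.45 pos [ 0.572 -0.025  0.203] cur yaw -166.46773085049318 -> -76.9 joints [ 17.123  12.736 -16.16    0.106 -61.003  -3.642] F [0.954 0.151 0.038] w 0.00036278391037374784
goal [0.528 0.161 0.22 ] shift [-0.116 -0.008  1.274] turn [-1.99  -0.003  0.   ]
tread 341 [ 0.57  -0.014  0.067]
```

View pics/p2.png

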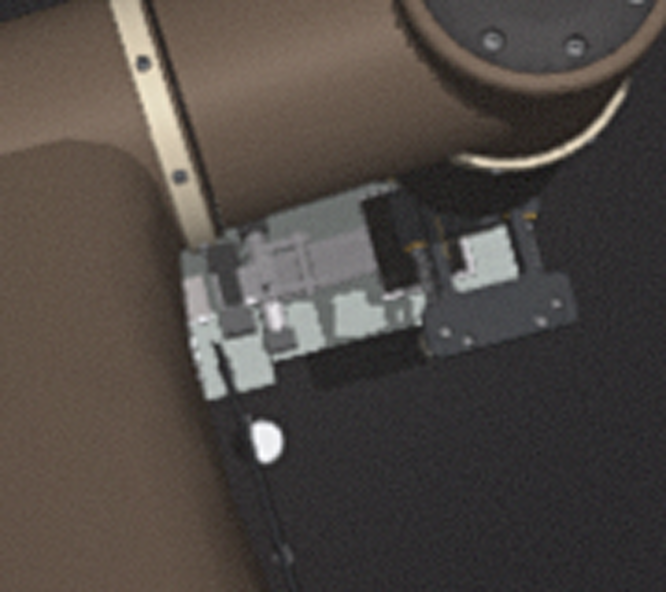

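The pedal is back up, with the tread at z 0.067. Next I'll move over the carrier.

Call:
send_rows(plan=[[[-0.03, 0, 0.15], [-0.18, 0, 0]], [[-0.06, 0, 0.4], [-0.37, 0, 0]], [[-0.1, 0, 0.65], [-0.55, 0, 0]], [[-0.12, 0, 0.85], [-0.74, 0, 0]], [[-0.12, 0, 1], [-0.92, 0, 0]]], jaw=1)

```text
time_s: 6.05
tcp_pos: [0.5381, 0.1229, 0.2231]
eef_rot: [-140.9, 89.5, 4.4]
contact_force: [0.2, -0.4, 0.4]
gripper_width: 0.0351
```

```bash
python3 -c "
from h import *
go(dock(0,0,.22),YAW+90)"
```

```text
t 6.05 pos [0.538 0.123 0.223] cur yaw -124.64218204215503 -> 283.1 joints [ 33.36    9.654 -17.353   0.268 -62.562  21.874] F [ 0.218 -0.366  0.429] w 0.03506810175611909
goal [0.528 0.161 0.22 ] shift [ 0.021 -0.172  0.198] turn [-1.061 -0.011  0.003]
```

Call:
send_rows(plan=[[[0, -0.05, 0.05], [-0.18, 0, 0]], [[0, -0.1, 0.1], [-0.37, 0, 0]], [[0.01, -0.15, 0.16], [-0.55, 0, 0]], [[0.02, -0.17, 0.2], [-0.74, 0, 0]], [[0.02, -0.17, 0.2], [-0.92, 0, 0]]])

```text
time_s: 6.55
tcp_pos: [0.5271, 0.1617, 0.2191]
eef_rot: [178.1, 89.6, 5.2]
contact_force: [-0.0, -0.2, -0.7]
gripper_width: 0.0748
```

```bash
python3 - <<'E'
from h import *
go(dock(0,0,.16),YAW+90)
p=r.capture("wrist"); cv2.imwrite("pics/w1.png",p["color"][...,::-1])
np.set_printoptions(precision=4,suppress=True)
for t in ["bolt_tip","carrier_handle"]:
    for f in r.find_in(p,t)[:2]: print(t,f["uv"],f["score"],w(p,*f["uv"]))
m=np.zeros((480,640),bool); m[::2,::2]=1
c=cloud(p,m); b=c[(c[:,2]>.113)&(c[:,2]<.132)&(np.hypot(*(c[:,:2]-SEAT).T)<.07)]
if len(b)>20: print(len(b),cv2.minAreaRect(b[:,:2].astype(np.float32)),np.median(b[:,2]))
q=(c[:,:2]-SEAT)@np.array([[np.cos(np.radians(YAW)),-np.sin(np.radians(YAW))],[np.sin(np.radians(YAW)),np.cos(np.radians(YAW))]])
# height profile along dock y near x=0
for y in np.arange(-.07,-.025,.004):
    s=c[(abs(q[:,0])<.005)&(abs(q[:,1]-y)<.002)]; print(round(y,3),len(s),np.median(s[:,2]) if len(s) else None)
E
```

```text
t 6.55 pos [0.527 0.162 0.219] cur yaw -82.85696042758634 -> -76.9 joints [ 37.564   9.824 -17.69    0.248 -62.141  59.464] F [-0.049 -0.216 -0.726] w 0.07475730629943246
goal [0.528 0.161 0.16 ] shift [ 0.394  0.006 -0.006] turn [-0.132 -0.009 -0.001]
bolt_tip [421.0, 201.2] 0.9 [0.552  0.0618 0.0299]
carrier_handle [260.5, 363.1] 0.87 [0.3734 0.1998 0.0642]
carrier_handle [378.4, 297.6] 0.73 [0.4531 0.0897 0.0476]
505 ((0.5300073027610779, 0.16156813502311707), (0.0901164636015892, 0.012016546912491322), 13.110323905944824) 0.12396581810348672
-0.07 65 0.3087849715917102
-0.066 296 0.30583702906415033
-0.062 11 0.03739582614608322
-0.058 11 0.03679249686175845
-0.054 68 0.22985549196583518
-0.05 109 0.22470838013665434
-0.046 92 0.22897114021873588
-0.042 233 0.2580191488416099
-0.038 154 0.22044739606890248
-0.034 10 0.020146181328842827
-0.03 10 0.02074449849482138
-0.026 10 0.02035728055026298
```

View pics/w1.png

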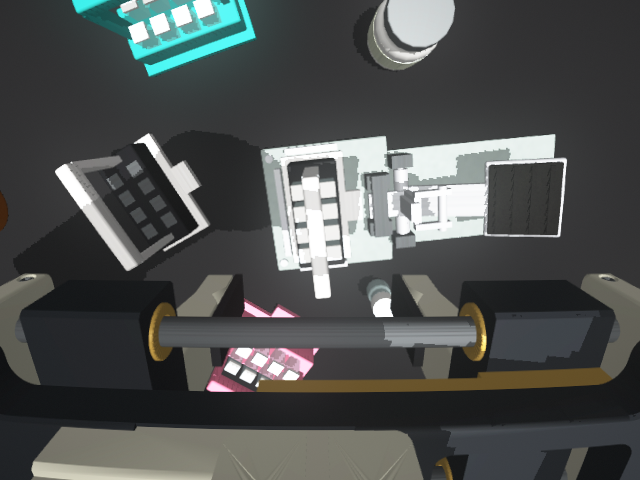

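Wrist view: the docked carrier is at (318,215), the dock's bolt block at about (378,205), and the bar is confirmed at (0.530, 0.1616) with heading 13.1°. I'll check the bolt tongue over the ear.

```bash
python3 - <<'E'
from h import *
np.set_printoptions(precision=4,suppress=True)
p=r.capture("wrist")
m=np.zeros((480,640),bool); m[130:275,260:470]=1
c=cloud(p,m); c=c[c[:,2]<.1]
a=np.radians(YAW); d=c[:,:2]-[.5295,.1613]; qx=d[:,0]*np.cos(a)+d[:,1]*np.sin(a); qy=-d[:,0]*np.sin(a)+d[:,1]*np.cos(a)
for y in np.arange(-.074,-.025,.003):
    s=c[(abs(qx)<.006)&(abs(qy-y)<.0015)]; print(round(y,3),len(s),np.percentile(s[:,2],[10,50,90]) if len(s) else None)
cv2.imwrite("pics/w2.png",cv2.resize(p["color"][150:260,300:450,::-1],None,fx=5,fy=5,interpolation=2))
E
```

```text
-0.074 38 [0.0294 0.03   0.0309]
-0.071 35 [0.0292 0.0301 0.0309]
-0.068 18 [0.0302 0.0367 0.0378]
-0.065 40 [0.0362 0.0373 0.0385]
-0.062 39 [0.0364 0.0371 0.0381]
-0.059 38 [0.0366 0.0373 0.0382]
-0.056 41 [0.0364 0.0373 0.0383]
-0.053 53 [0.016  0.0313 0.0374]
-0.05 53 [0.0115 0.0127 0.0301]
-0.047 33 [0.0116 0.0123 0.013 ]
-0.044 26 [0.0123 0.0202 0.0209]
-0.041 36 [0.0196 0.0203 0.0211]
-0.038 35 [0.0194 0.0205 0.0211]
-0.035 36 [0.0195 0.0202 0.0209]
-0.032 33 [0.0196 0.0201 0.0209]
-0.029 35 [0.0195 0.0205 0.0213]
-0.026 36 [0.0196 0.0201 0.021 ]
```

View pics/w2.png

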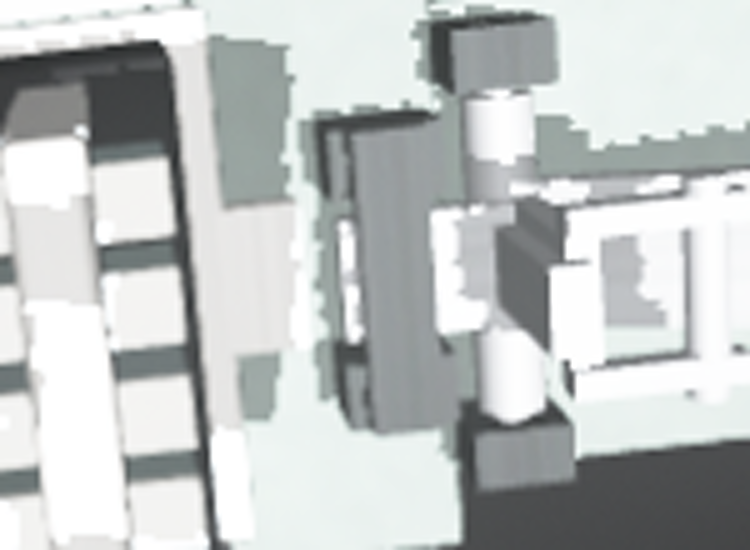

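The bolt is drawn: the ear is bare at 20 mm along its whole length, and the tongue ends at y ≈ -51. Next I'll descend.

Call:
send_rows(plan=[[[0.05, 0.005, -0.003], [-0.07, -0.005, 0]], [[0.12, 0.005, -0.008], [-0.13, -0.009, 0]], [[0.2, 0.005, -0.01], [-0.13, -0.009, 0]], [[0.27, 0.005, -0.01], [-0.13, -0.009, 0]], [[0.3, 0.005, -0.01], [-0.13, -0.009, 0]]], jaw=1)

```text
time_s: 7.25
tcp_pos: [0.529, 0.1599, 0.1731]
eef_rot: [50.5, 89.9, -117.3]
contact_force: [-0.5, 0.4, 0.2]
gripper_width: 0.0873
```

```bash
sed -i 's/SEAT=np.array.*/SEAT=np.array([.5295,.1613])/' h.py; python3 -c "
from h import *
go(dock(0,0,.116),YAW+90)"
```

```text
t 7.25 pos [0.529 0.16  0.173] cur yaw -77.78844533092683 -> -76.9 joints [ 37.156  12.562 -20.654   0.051 -56.874  65.027] F [-0.545  0.374  0.223] w 0.08728364021148556
goal [0.529 0.161 0.116] shift [ 0.381 -0.009 -0.005] turn [-0.02   0.001 -0.002]
```

Call:
send_rows(plan=[[[0.08, -0.01, -0.003], [-0.02, 0, 0]], [[0.18, -0.01, -0.005], [-0.02, 0, 0]], [[0.27, -0.01, -0.005], [-0.02, 0, 0]], [[0.35, -0.01, -0.005], [-0.02, 0, 0]], [[0.38, -0.01, -0.005], [-0.02, 0, 0]]])

```text
time_s: 7.75
tcp_pos: [0.5288, 0.1612, 0.1146]
eef_rot: [33.0, 89.8, -133.9]
contact_force: [0.0, 0.5, -0.4]
gripper_width: 0.0874
```

Call:
send_rows(plan=[[[0, 0, 0], [0, 0, 0]], [[0, 0, 0], [0, 0, 0]], [[0, 0, 0], [0, 0, 0]], [[0, 0, 0], [0, 0, 0]], [[0, 0, 0], [0, 0, 0]]], jaw=-0.5, force=10)

```text
time_s: 8.25
tcp_pos: [0.529, 0.1613, 0.115]
eef_rot: [35.8, 89.8, -131.2]
contact_force: [-0.5, 0.2, -0.8]
gripper_width: 0.0531
```

```bash
python3 -c "
from h import *
go(dock(0,0,.116),YAW+90)"
```

```text
t 8.25 pos [0.529 0.161 0.115] cur yaw -76.90824685892431 -> -76.9 joints [ 37.271  16.229 -24.498   0.041 -49.424  65.794] F [-0.505  0.214 -0.82 ] w 0.05312897352663241
goal [0.529 0.161 0.116] shift [-0.007  0.001 -0.004] turn [-0.     0.003 -0.002]
```

Call:
send_rows(plan=[[[0, 0, 0], [0, 0, 0]], [[0, 0, 0], [0, 0, 0]], [[0, 0, 0], [0, 0, 0]], [[0, 0, 0], [0, 0, 0]], [[0, 0, 0], [0, 0, 0]]], jaw=-1, force=12)

```text
time_s: 8.75
tcp_pos: [0.529, 0.1613, 0.115]
eef_rot: [35.3, 89.8, -131.6]
contact_force: [-1.0, 3.1, 1.4]
gripper_width: 0.0133
```

Call:
send_rows(plan=[[[0, 0, 0], [0, 0, 0]], [[0, 0, 0], [0, 0, 0]], [[0, 0, 0], [0, 0, 0]], [[0, 0, 0], [0, 0, 0]], [[0, 0, 0], [0, 0, 0]]], jaw=-1, force=40)

```text
time_s: 9.25
tcp_pos: [0.5289, 0.1613, 0.1149]
eef_rot: [33.7, 89.8, -133.2]
contact_force: [-0.5, 1.2, -3.4]
gripper_width: 0.0115
```

Call:
send_rows(plan=[[[-0.01, 0, 0], [0, 0, 0]], [[-0.03, 0, 0], [0, 0, 0]], [[-0.06, 0, 0], [0, 0, 0]], [[-0.09, 0, 0], [0, 0, 0]], [[-0.12, 0, 0], [0, 0, 0]]])

```text
time_s: 9.75
tcp_pos: [0.5289, 0.1613, 0.1333]
eef_rot: [34.0, 89.8, -132.9]
contact_force: [-0.6, 0.1, -5.5]
gripper_width: 0.0117
```

```bash
python3 -c "
from h import *
go(dock(0,0,.254),YAW+90)"
```

```text
t 9.75 pos [0.529 0.161 0.133] cur yaw -76.90832112448399 -> -76.9 joints [ 37.272  15.017 -23.322   0.035 -51.817  65.798] F [-0.618  0.063 -5.483] w 0.01174300107972231
goal [0.529 0.161 0.254] shift [-0.805  0.002 -0.002] turn [-0.     0.003 -0.002]
```

It's free, with a load of about 5 N. The underside is at about 30 mm, so I'll raise it another 120 mm slowly.

Call:
send_rows(plan=[[[-0.05, 0, 0], [0, 0, 0]], [[-0.12, 0, 0], [0, 0, 0]], [[-0.2, 0, 0], [0, 0, 0]], [[-0.29, 0, 0], [0, 0, 0]], [[-0.38, 0, 0], [0, 0, 0]]])

```text
time_s: 10.25
tcp_pos: [0.5291, 0.1615, 0.1918]
eef_rot: [38.0, 89.9, -128.9]
contact_force: [-0.3, -0.8, -5.7]
gripper_width: 0.0116
```

Call:
send_rows(plan=[[[-0.09, 0, 0], [0, 0, 0]], [[-0.18, 0, 0], [0, 0, 0]], [[-0.27, 0, 0], [0, 0, 0]], [[-0.36, 0, 0], [0, 0, 0]], [[-0.42, 0, 0], [0, 0, 0]]])

```text
time_s: 10.75
tcp_pos: [0.5295, 0.1617, 0.2566]
eef_rot: [80.5, 90.0, -86.4]
contact_force: [1.0, -0.2, -5.1]
gripper_width: 0.0115
```

Call:
send_rows(plan=[[[0, 0, 0], [0, 0, 0]], [[0, 0, 0], [0, 0, 0]], [[0, 0, 0], [0, 0, 0]], [[0, 0, 0], [0, 0, 0]], [[0, 0, 0], [0, 0, 0]]])

```text
time_s: 11.25
tcp_pos: [0.5293, 0.1616, 0.2559]
eef_rot: [47.3, 89.9, -119.6]
contact_force: [0.2, -0.0, -5.0]
gripper_width: 0.0119
```

```bash
python3 - <<'E'
from h import *
go(dock(0,0,.254),YAW+90)
p=r.capture("side"); cv2.imwrite("pics/f.png",cv2.resize(p["color"][120:400,180:460,::-1],None,fx=2.1,fy=2.1,interpolation=2))
for n in ["side"]:
    for t in r.trace(p,"carrier")[:4]:
        c=cloud(p,t["mask"]); print(t["uv"],t["score"],np.percentile(c,[2,50,98],axis=0))
E
```

```text
t 11.25 pos [0.529 0.162 0.256] cur yaw -76.90425105579827 -> 283.1 joints [ 37.279   8.772 -13.876   0.043 -67.445  65.8  ] F [ 0.151 -0.    -4.993] w 0.011865139408909655
goal [0.529 0.161 0.254] shift [ 0.013  0.002 -0.001] turn [-0.     0.002 -0.002]
[364.3, 319.4] 0.94 [[ 0.322  0.087 -0.002]
 [ 0.356  0.212  0.041]
 [ 0.402  0.252  0.111]]
[225.7, 301.6] 0.72 [[ 0.646  0.248 -0.   ]
 [ 0.673  0.322  0.039]
 [ 0.728  0.354  0.111]]
```

View pics/f.png

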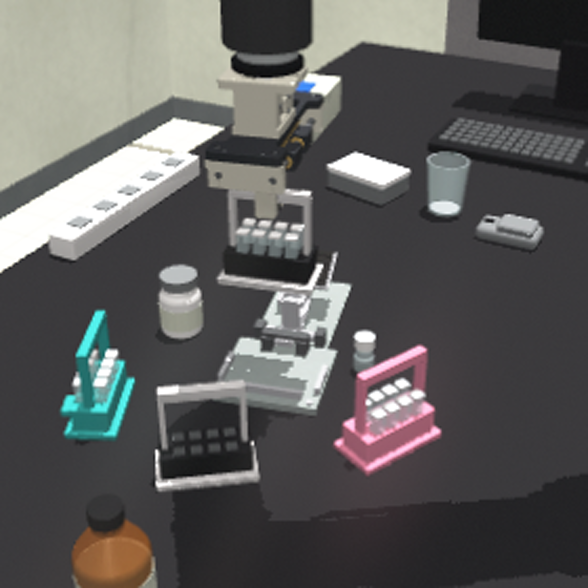

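The carrier is held level above the empty dock and the bystanders are where they were. Underside = 12 + 141 = 153 mm. I'll hand it in.

```bash
python3 -c "
from plant import r
s=r.get_state(); print(s['qd'],s['gripper_width']); print(r.close_job())"
```

```text
[ 0.02475253 -0.07961545  0.20152358  0.0689606  -0.00463707 -0.03585159] 0.011843296720867712
the job is handed in; nothing more can be done
None
```

The carrier is out of the dock and held level above it, its underside about 153 mm over the bench, and the job is handed in.

- **Pedal:** I pressed it to its stop, with the fingertips at 31.5 mm and about 18 N on the tool. It then sprang back, with the tread measured at 67 mm again.
- **Bolt:** The wrist view and depth showed it drawn about 6 mm clear of the carrier's ear before I took hold of the bar.
- **Lift and hold:** I gripped the bar at its middle with 40 N and lifted straight up. The last readings were a load of about 5 N and jaws steady at 11.8 mm. The arm was at rest at about 11.3 s of the 48 s.
- **Bystanders:** In the last side picture the spare carrier and the other things in view stood where they were.

One check did not work. The network's trace of the carrier in the last side picture found only the pink and turquoise look-alikes. The final height therefore comes from how far the tool rose, and "level" from the tool's pose and the picture.

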